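# Roll the tumbler case to its stops and stand it heavy end down

### The job

Lay the closed fingers flat on top of the wooden case and roll it along its felt tray, without gripping, lifting or shoving it, until it rests squarely against the two brass stops. Lift it clear by its middle to feel which end is heavy and lay it back down at the stops, then take it again nearer the light end and stand it by itself, heavy end down, on the middle of the round cork disc, setting it down rather than dropping it. Leave the thimbles and the jug standing where they are.

Things in the scene. Friction and masses are not known exactly. Their poses are not given: they have to be found in the camera images.
- case: Loose turned light-wood case, a smooth cylinder 50 mm across, 150 mm long over its low domed ends (5 mm high, crown radius 70 mm); two green bands, shamrocks round the middle, both ends alike. Origin: its centre; own y axis along its length, not telling the heavy end. Starts lying in the tray, along the tray's y, 1 to 6 mm off the wall: no finger fits behind. Rolls easily.
- case_mid (a point): Mid-length of the case, on its axis. A hidden weight sits in one end, either one anew each time: 0.42 to 0.5 kg in all, balance point 20 to 53 mm from here. A tumbler: on its heavy end it rights itself from leans up to 20 degrees, on the light end it falls over. Height of this point: 31 mm lying in the tray, 85 mm standing on the disc.
- tray: Fixed tray, 170 (its x) by 180 mm (its y), grey felt floor 6 mm above the shelf. Origin: centre of its underside; x points away from the robot, from stops to wall; y lies along the case. A dark wooden wall, 42 mm tall, stands on the +x edge, inner face at x = +72 mm.
- tray_stops (a point): Point on the felt midway between the two brass stop blocks, at the tray's x = -67 mm, y = 0. The blocks are 14 mm square, tops 22 mm above the shelf, centred 60 mm either side along y; between them the edge is open. Against them the case's centre is 31 mm from here towards the wall (tray x = -36 mm).
- disc: A fixed round cork display disc, 120 mm across and 10 mm thick. Origin: centre of its underside, on the shelf.
- disc_top (a point): The middle of the cork disc's upper face, 10 mm above the shelf.
- pewter: A loose pewter thimble with a harp on it, 23 mm across and 26 mm tall, standing mouth down; a bystander. Origin: centre of its underside.
- jug: A squat blue ceramic jug, 90 mm across, 90 mm tall, with a handle to its +y side, loose (0.4 kg), standing at the back; a bystander. Origin: centre of its underside.
- thimble1: A thimble of white porcelain painted with green shamrocks, 23 mm across its mouth and 26 mm tall, loose (about 18 g), standing mouth down on the shelf; a bystander. Origin: centre of its underside.
- thimble2: A thimble of white porcelain painted with green shamrocks, 23 mm across its mouth and 26 mm tall, loose (about 18 g), standing mouth down on the shelf; a bystander. Origin: centre of its underside.
- thimble3: A thimble of white porcelain painted with green shamrocks, 23 mm across its mouth and 26 mm tall, loose (about 18 g), standing mouth down on the shelf; a bystander. Origin: centre of its underside.
- thimble4: A thimble of white porcelain painted with green shamrocks, 23 mm across its mouth and 26 mm tall, loose (about 18 g), standing mouth down on the shelf; a bystander. Origin: centre of its underside.
Not all that is in view belongs to the job. Several things have the shape of the case; the one meant has the colours described above.

How it is judged:
On the way, in this order (a step that is already met when the one before it is completed fails the run):
1. the case lies at rest, let go, squarely against both stops (x of case in the frame of tray between -0.045 and -0.029 m and y of case in the frame of tray between -0.04 and 0.04 m and height (world z) of case below 0.034 m and angle between the y axis of case and the y axis of tray, either way round below 0.08 rad and linear speed of case below 0.02 m/s and contact force between the fingers and case below 0.1 N), for 0.2 s.
2. the case is held within 16 mm of its middle, lifted clear of the tray (height (world z) of case above 0.045 m and contact force between the fingers and case above 0.5 N and contact force between case and tray below 0.01 N and y of the grasp point in the frame of case between -0.016 and 0.016 m), for 0.2 s.
3. the case is laid down again in the tray at the stops (within 15 mm) and let go (height (world z) of case below 0.035 m and x of case in the frame of tray between -0.045 and -0.022 m and contact force between the fingers and case below 0.1 N), for 0.2 s.
4. the case is lifted again, held more than 12 mm from its middle (height (world z) of case above 0.045 m and contact force between the fingers and case above 0.5 N and contact force between case and tray below 0.01 N and (y of the grasp point in the frame of case above 0.012 m or y of the grasp point in the frame of case below -0.012 m)), for 0.2 s.
At the end, for the whole second after the job is handed in: The case stands by itself on the cork disc, its length within 0.2 rad of vertical and its centre within 30 mm of the disc's middle, released and at rest but for a faint rocking (under 0.6 rad/s). It can stay so only with its heavy end down (horizontal distance between case and disc_top below 0.03 m and height (world z) of case between 0.078 and 0.092 m and (angle between case's own y axis and vertical below 0.2 rad or angle between case's own y axis and vertical above 2.9416 rad) and linear speed of case below 0.05 m/s and angular speed of case below 0.6 rad/s and contact force between the fingers and case below 0.1 N); the robot touches nothing.
It fails at once if the case is gripped or pushed from the side while still away from the stops (fingers must bear on its top) (x of case in the frame of tray between -0.005 and 0.07 m and y of case in the frame of tray between -0.08 and 0.08 m and height (world z) of each of case, the grasp point below 0.06 m and contact force between the fingers and case above 0.5 N).
It fails at once if the case falls freely more than about 10 mm above where it stands (height (world z) of case above 0.1 m and contact force between case and anything else below 0.01 N).
It fails at once if a thimble or the jug is moved more than 20 mm or knocked over (distance of any of thimble1, thimble2, thimble3, thimble4, pewter, jug from where it was at the start of the episode above 0.02 m or angle between any of thimble1, thimble2, thimble3, thimble4, pewter, jug's own z axis and vertical above 0.5 rad).
It also fails if it takes over 72 s, if anything falls off the work surface, if the arm or the gripper's body presses on something with over 40 N, if the wrist force passes 120 N, or if a joint passes its speed limit or range.

### The arm

A 7-joint arm with a two-finger parallel gripper is mounted at the origin on the work surface. World frame = base frame: x ahead of the robot, y to its left, z up, the work surface at z = 0. Lengths are in m, angles in rad, forces in N, time in s.
With the tool pointing down it reaches from about 0.425 to 0.95 m from the base axis. Payload 4.7 kg.
Tool frame: the origin (TCP) lies at the very end of the fingers, on their centre line; the grasp point (between the pads) lies 19 mm behind it; z points along the fingers, y is the line along which they close (so a half turn about z gives the same grasp; the last joint's range is limited). The gripper opens to 85 mm and grips with 20 to 120 N. Pads are 22 mm wide; open, the fingers measure 114 mm over their backs; the gripper's body (76 mm by 85 mm) begins 54 mm behind the grasp point. The pads swing forward as they close: fully open they stand 13 mm farther back than shut.
Start: joints at [-1.143, 0.469, -0.049, 1.532, 0.024, 1.141, -0.082], TCP at [0.298, 0.606, 0.231] pointing down, gripper open.
Joint ranges: [-2.59, 2.59], [-0.33, 1.99], [-1.39, 1.29], [0.1, 2.45], [-1.04, 4.18], [0.21, 1.99], [-2.66, 2.66]. Speed limits (rad/s): [2.57, 2.57, 3.14, 3.14, 3.14, 3.14, 3.14].

### API

Orientations are given as a 3x3 rotation matrix whose columns are the frame's x, y, z axes.
In Python, from rig import * gives the robot as it stands.
- The arm moves only by the tool move_arm, never from a script. Its argument "deltas" is a list of rows, each a list of 7 numbers: the shift along the tool's x, y, z scaled (see below), then the turn, a rotation vector about the tool's x, y, z scaled (see below), then the opening, from 0 (shut) to 1 (fully open). A call has exactly 8 rows; each row shifts and turns the commanded pose from where the row before left it, along the tool's axes as they then stand; what a row does not reach is not made up. The controller multiplies each number of a shift by 0.04 m and each number of a turn by 4 degrees. A row lasts 1/12 s, in which the tool goes at most 41.7 mm and 7.16 degrees, less where a joint would pass 70% of its speed; a pose out of reach is approached as far as the arm can. A call with a number of a shift or a turn outside -1 to 1 is refused whole. A call with a gripper value outside its range is refused whole. The fingers move at their own pace and stop on an object; "grip_force" is the grip in N (left out, the last holds). Time passes only in rows, so rows that do not move let the fingers close, or fill a call up. It gives the time, the measured TCP pose, the force, the opening and the grip force at its end, in the units of the state.
- get_state(): the state, without advancing time (a new reading comes with each control period).
- read_camera(name): name is "scene" or "top" or "wrist"; returns a dict with "image" (400x640x3 uint8, red, green, blue), "mtx" (3x3 intrinsics, pixels), "xyz" and "orientation" of the camera in the world. Camera axes: x right, y down, z forward; pixel columns grow to the right and rows downward; lengths in m; the calibration is good to about 2 mm. A picture is of the moment at which its call begins. There is no depth.
- hand_in(): hands the job in; it is judged then, once.
The state is a dict: "clock": time; "joint_positions": joint angles; "qd": joint speeds; "effort": joint torques, N m; "eef_pos": TCP position; "ee_rot": TCP orientation; "wrist_force": force on the tool from outside, world axes, zero at the start; "wrist_torque": the same for the moment, N m; "grip_width": finger opening in m; "finger_force": force on a finger pad.
Only numpy, scipy, OpenCV 4.12 (cv2) and the standard library are available. Lean on these libraries where they do the work, as an engineer would, in place of code of your own. Each camera call takes 0.05 s, during which the arm holds its last target. There are 200 camera calls.

## Working session

There is one attempt and no reset: what is moved stays moved. The work goes in short steps, Python scripts to look and compute and a tool call to move; the robot and the scene stay as the last step left them, time stands still between calls to the robot, and variables do not carry over. Pictures are saved under pics/ and viewed, at most 12 in all, crops included, and the job is handed in when it is done.

Besides the shell and the picture viewer there is one more tool, called after "Emit:" as name([rows], argument=value, ...), one row to a line, values as JSON. move_arm: Moves the arm, as the interface text tells. Shifts and turns lie within -1 to 1; 1 stands for 0.04 m of shift or 4 degrees of turn. Its arguments: {"type":"object","properties":{"deltas":{"type":"array"},"grip_force":{"type":"number"}},"required":["deltas"]}

```bash
mkdir -p pics
cat > h.py <<'E'
from rig import *
import numpy as np, cv2
def snap(n,f):
    c=read_camera(n); cv2.imwrite('pics/'+f,c['image'][:,:,::-1]); np.savez('pics/'+f+'.npz',**c); return c
def px(f,u,v,z):
    c=np.load('pics/'+f+'.npz'); d=c['orientation']@np.linalg.solve(c['mtx'],[u,v,1.]); o=c['xyz']
    return o+d*(z-o[2])/d[2]
def proj(f,p):
    c=np.load('pics/'+f+'.npz'); q=c['mtx']@(c['orientation'].T@(np.array(p)-c['xyz'])); return q[:2]/q[2]
E
python3 - <<'E'
from h import *
a=snap('top','t0.png');b=snap('scene','s0.png')
s=get_state();print(s['eef_pos'],s['ee_rot'],s['grip_width'],a['xyz'],b['xyz'],s['clock'],s['wrist_force'])
E
```

```text
[0.29747536 0.60534468 0.23038782] [[-8.97493065e-01  4.41027998e-01 -7.09133903e-04]
 [ 4.41028565e-01  8.97491704e-01 -1.56383496e-03]
 [-5.32532070e-05 -1.71627934e-03 -9.99998526e-01]] 0.08540719391563646 [0.33026998 0.02848536 1.13652178] [1.06099476 0.37199984 0.70460243] 0.1 [ 0.1279444   0.61548405 -0.31276367]
```

View pics/t0.png

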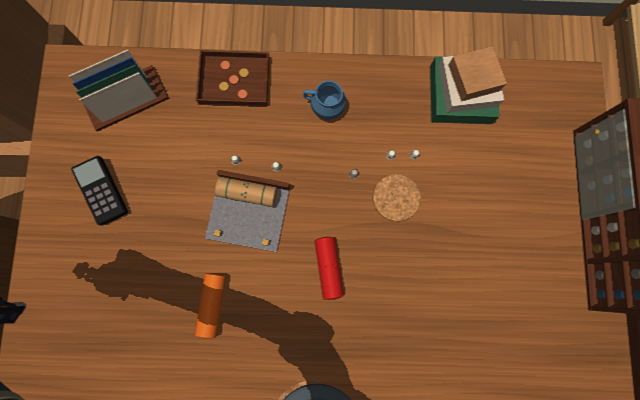

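View pics/s0.png

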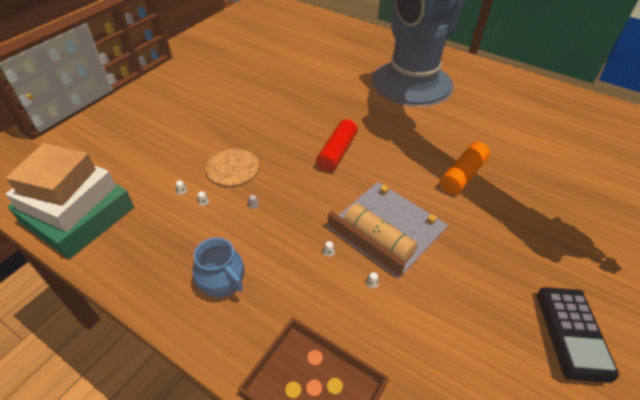

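Candidates in the top view are the light-wood cylinder with green bands in the tray at (247,191), the red one at (328,267) and the orange one at (210,305). Only the one in the tray matches the description. Next is an enlarged crop to confirm.

Run:
```python
from h import *
i=cv2.imread('pics/t0.png')
cv2.imwrite('pics/c0.png',cv2.resize(i[140:265,190:310],None,fx=5,fy=4.8 and 5,interpolation=cv2.INTER_CUBIC)[:600])
for n,u,v,z in [('caseL',216,187,.031),('caseR',278,197,.031),('disc',397,197.5,.01),('stopL',218,233,.022),('stopR',266,242,.022),('pew',354,173,.026),('t1',391.5,154,.026),('t3',276,166,.026),('t4',235,159,.026),('jug',328,97,.09),('red',328,267,.03),('orange',210,305,.03)]: print(n,px('t0.png',u,v,z).round(4))
```

```text
caseL [0.5648 0.2631 0.031 ]
caseR [0.5441 0.1097 0.031 ]
disc [ 0.5554 -0.1877  0.01  ]
stopL [0.4523 0.2525 0.022 ]
stopR [0.4336 0.1349 0.022 ]
pew [ 0.6116 -0.0772  0.026 ]
t1 [ 0.6638 -0.1716  0.026 ]
t3 [0.6238 0.1183 0.026 ]
t4 [0.6388 0.2216 0.026 ]
jug [ 0.7839 -0.0059  0.09  ]
red [ 0.377  -0.0168  0.03  ]
orange [0.2815 0.2585 0.03  ]
```

View pics/c0.png

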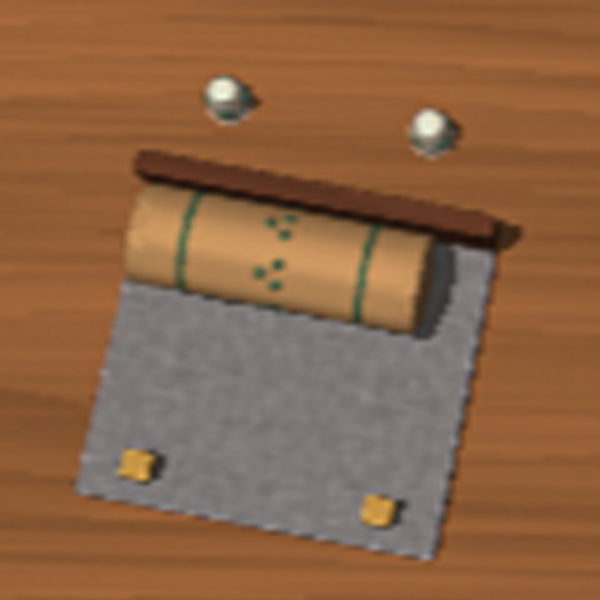

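Confirmed: in the crop the case is light wood with two green bands and shamrocks. It lies by the wall, with its centre at about (245.5,191.4). The stops are at (217.6,233) and (265.8,242.2). I'll write a planner and an FK check.

```bash
cat >> h.py <<'E'
from scipy.spatial.transform import Rotation as Ro
TY=-9.04*np.pi/180
tx=np.array([np.cos(TY),np.sin(TY),0]); ty=np.array([-np.sin(TY),np.cos(TY),0])
STOP=np.array([.443,.1937,0]); TO=STOP+.067*tx; DISC=np.array([.5554,-.1877,0])
def down(yaw): # tool y at yaw
    y=np.array([np.cos(yaw),np.sin(yaw),0]);z=np.array([0,0,-1.]);return np.c_[np.cross(y,z),y,z]
def tray(x,y,z): return TO+x*tx+y*ty+np.array([0,0,z])
def intray(p): d=np.array(p)-TO; return np.round([d@tx,d@ty,p[2]],4)
def plan(p,R=None,n=8,P0=None,R0=None):
    s=get_state();P=np.array(s['eef_pos']) if P0 is None else P0;Q=np.array(s['ee_rot']) if R0 is None else R0
    R=Q if R is None else R
    rv=Ro.from_matrix(Q.T@R).as_rotvec()/n;d=(np.array(p)-P)/n
    for k in range(n):
        sh=Q.T@d/.04;print([*map(float,np.round(np.r_[sh,np.degrees(rv)/4],3)+0.)],end=',\n' if k%8==7 else ',')
        Q=Q@Ro.from_rotvec(rv).as_matrix()
DHP=[(0,0,.267),(-90,0,0),(90,0,.293),(90,.0525,0),(90,.0775,.3425),(90,0,0),(-90,.076,.097)]
def fk(q,by=0,tl=.172):
    T=np.eye(4);T[:3,:3]=Ro.from_euler('z',by).as_matrix()
    for (al,a,d),t in zip(DHP,q):
        A=np.eye(4);A[:3,:3]=Ro.from_euler('x',al,degrees=True).as_matrix();A[0,3]=a
        B=np.eye(4);B[:3,:3]=Ro.from_euler('z',t).as_matrix();B[2,3]=d;T=T@A@B
    T[:3,3]+=T[:3,2]*tl;return T
def st():
    s=get_state();print(s['clock'],'tray',intray(s['eef_pos']),'xyz',np.round(s['eef_pos'],4),'F',np.round(s['wrist_force'],2),'M',np.round(s['wrist_torque'],3),'g',round(s['grip_width'],4),'ff',s['finger_force'],'q',np.round(s['joint_positions'],3));return s
E
python3 - <<'E'
from h import *
print(intray(px('t0.png',245.5,191.4,.031)),TO)
s=st();T=fk(s['joint_positions']);p=T[:3,3];print(p.round(4),np.degrees(np.arctan2(s['eef_pos'][1],s['eef_pos'][0])-np.arctan2(p[1],p[0])));print(T[:3,:3].round(3))
plan(tray(.056,.014,.10),down(TY),24)
E
```

```text
[0.045  0.0142 0.031 ] [0.50916779 0.18317269 0.        ]
0.1 tray [-0.2754  0.3837  0.2304] xyz [0.2975 0.6053 0.2304] F [ 0.13  0.62 -0.31] M [-0.044  0.016 -0.028] g 0.0854 ff 0.0 q [-1.143  0.469 -0.049  1.534  0.024  1.141 -0.082]
[ 0.2165 -0.5291  0.1324] 131.58025621910292
[[ 0.438 -0.898 -0.029]
 [-0.896 -0.439  0.071]
 [-0.076 -0.005 -0.997]]
[-0.443, -0.266, 0.136, -0.001, 0.001, 0.759],[-0.457, -0.242, 0.136, -0.001, 0.001, 0.759],[-0.469, -0.218, 0.136, -0.001, 0.001, 0.759],[-0.48, -0.193, 0.136, -0.001, 0.001, 0.759],[-0.489, -0.167, 0.136, -0.001, 0.001, 0.759],[-0.498, -0.141, 0.136, -0.001, 0.001, 0.759],[-0.504, -0.114, 0.136, -0.001, 0.001, 0.759],[-0.51, -0.087, 0.136, -0.001, 0.001, 0.759],
[-0.514, -0.06, 0.136, -0.001, 0.001, 0.759],[-0.516, -0.033, 0.136, -0.001, 0.001, 0.759],[-0.517, -0.006, 0.136, -0.001, 0.001, 0.759],[-0.517, 0.022, 0.136, -0.001, 0.001, 0.759],[-0.515, 0.049, 0.136, -0.001, 0.001, 0.759],[-0.511, 0.076, 0.136, -0.001, 0.001, 0.759],[-0.507, 0.103, 0.136, -0.001, 0.001, 0.759],[-0.501, 0.13, 0.136, -0.001, 0.001, 0.759],
[-0.493, 0.156, 0.136, -0.001, 0.001, 0.759],[-0.484, 0.182, 0.136, -0.001, 0.001, 0.759],[-0.474, 0.208, 0.136, -0.001, 0.001, 0.759],[-0.462, 0.232, 0.136, -0.001, 0.001, 0.759],[-0.449, 0.256, 0.136, -0.001, 0.001, 0.759],[-0.435, 0.28, 0.136, -0.001, 0.001, 0.759],[-0.419, 0.303, 0.136, -0.001, 0.001, 0.759],[-0.403, 0.324, 0.136, -0.001, 0.001, 0.759],
```

Emit:
move_arm([
  [-0.443,-0.266,0.136,0,0,0.76,0],
  [-0.457,-0.242,0.136,0,0,0.76,0],
  [-0.469,-0.218,0.136,0,0,0.76,0],
  [-0.48,-0.193,0.136,0,0,0.76,0],
  [-0.489,-0.167,0.136,0,0,0.76,0],
  [-0.498,-0.141,0.136,0,0,0.76,0],
  [-0.504,-0.114,0.136,0,0,0.76,0],
  [-0.51,-0.087,0.136,0,0,0.76,0],
])

```text
clock: 0.77
eef_pos: [0.3879, 0.4655, 0.1871]
ee_rot: [[-0.634, 0.774, -0.0], [0.774, 0.634, -0.0], [-0.0, -0.0, -1.0]]
wrist_force: [-0.4, 0.5, -0.2]
grip_width: 0.0001
finger_force: 0.0
```

Emit:
move_arm([
  [-0.514,-0.06,0.136,0,0,0.76,0],
  [-0.516,-0.033,0.136,0,0,0.76,0],
  [-0.517,-0.006,0.136,0,0,0.76,0],
  [-0.517,0.022,0.136,0,0,0.76,0],
  [-0.515,0.049,0.136,0,0,0.76,0],
  [-0.511,0.076,0.136,0,0,0.76,0],
  [-0.507,0.103,0.136,0,0,0.76,0],
  [-0.501,0.13,0.136,0,0,0.76,0],
])

```text
clock: 1.43
eef_pos: [0.4781, 0.3259, 0.1438]
ee_rot: [[-0.257, 0.966, 0.0], [0.966, 0.257, 0.0], [0.0, 0.0, -1.0]]
wrist_force: [0.3, 0.6, -0.8]
grip_width: -0.0002
finger_force: 0.0
```

Emit:
move_arm([
  [-0.493,0.156,0.136,0,0,0.76,0],
  [-0.484,0.182,0.136,0,0,0.76,0],
  [-0.474,0.208,0.136,0,0,0.76,0],
  [-0.462,0.232,0.136,0,0,0.76,0],
  [-0.449,0.256,0.136,0,0,0.76,0],
  [-0.435,0.28,0.136,0,0,0.76,0],
  [-0.419,0.303,0.136,0,0,0.76,0],
  [-0.403,0.324,0.136,0,0,0.76,0],
])

```text
clock: 2.1
eef_pos: [0.5676, 0.1866, 0.1002]
ee_rot: [[0.164, 0.986, 0.0], [0.986, -0.164, -0.0], [0.0, 0.0, -1.0]]
wrist_force: [-0.9, -0.2, 0.4]
grip_width: -0.0001
finger_force: 0.0
```

Run:
```python
from h import *
s=st();print(s['ee_rot'].round(4) if hasattr(s['ee_rot'],'round') else s['ee_rot'])
snap('wrist','w0.png')
```

```text
2.1 tray [0.0571 0.0126 0.1002] xyz [0.5676 0.1866 0.1002] F [-0.88 -0.19  0.37] M [ 0.024  0.063 -0.035] g -0.0001 ff 0.0 q [-0.625  0.498  0.317  1.862 -0.206  0.813 -0.366]
[[ 1.639e-01  9.865e-01  1.000e-04]
 [ 9.865e-01 -1.639e-01 -0.000e+00]
 [ 0.000e+00  1.000e-04 -1.000e+00]]
```

View pics/w0.png

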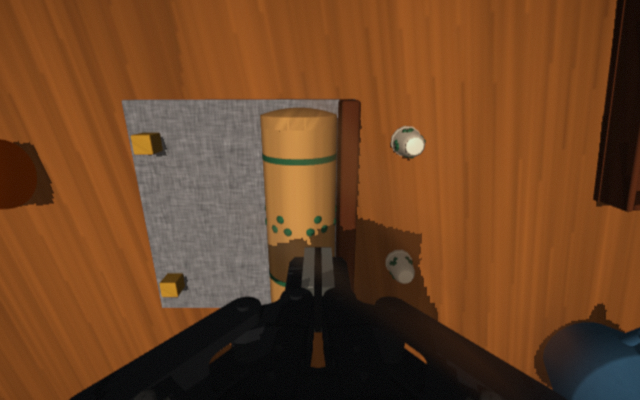

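The wrist view is well aligned: the tray edges run along the image axes. The stops are at (145,143) and (172,286), the case spans u 262–337 near its far end, and the wall is on its right. I'll use this to refine the positions.

Run:
```python
from h import *
f='w0.png'
for n,u,v,z in [('sL',142,143,.022),('sR',168,285,.022),('caseFarEnd',299,113,.045),('shamMid',299,226,.056),('bandfar',299,161,.056),('wallR',340,112,.042),('feltcornerfar',124,101,.006),('near',162,307,.006)]: print(n,intray(px(f,u,v,z)),px(f,u,v,z).round(4))
```

```text
sL [-0.0663  0.0626  0.022 ] [0.4535 0.2554 0.022 ]
sR [-0.0669 -0.0539  0.022 ] [0.4346 0.1404 0.022 ]
caseFarEnd [0.0461 0.0835 0.045 ] [0.5678 0.2584 0.045 ]
shamMid [0.0448 0.0131 0.056 ] [0.5555 0.1891 0.056 ]
bandfar [0.046 0.056 0.056] [0.5634 0.2313 0.056 ]
wallR [0.0713 0.0837 0.042 ] [0.5928 0.2546 0.042 ]
feltcornerfar [-0.0826  0.0905  0.006 ] [0.4418 0.2855 0.006 ]
near [-0.0851 -0.0879  0.006 ] [0.4113 0.1097 0.006 ]
```

Emit:
move_arm([
  [0,-0.03,0.3,0,0,0,0],
  [0,-0.03,0.3,0,0,0,0],
  [0,-0.03,0.25,0,0,0,0],
  [0,-0.03,0.13,0,0,0,0],
  [0,0,0.1,0,0,0,0],
  [0,0,0.03,0,0,0,0],
  [0,0,0,0,0,0,0],
  [0,0,0,0,0,0,0],
])

```text
clock: 2.82
eef_pos: [0.5618, 0.1897, 0.0564]
ee_rot: [[0.158, 0.987, 0.0], [0.987, -0.158, 0.0], [0.0, 0.0, -1.0]]
wrist_force: [-0.2, 0.4, 0.6]
grip_width: 0.0001
finger_force: 0.0
```

Emit:
move_arm([
  [0,0,0.03,0,0,0,0],
  [0,0,0.02,0,0,0,0],
  [0,-0.06,0,0,0,0,0],
  [0,-0.1,0,0,0,0,0],
  [0,-0.1,0,0,0,0,0],
  [0,-0.1,0,0,0,0,0],
  [0,-0.06,0,0,0,0,0],
  [0,0,0,0,0,0,0],
])

```text
clock: 3.48
eef_pos: [0.5463, 0.1923, 0.056]
ee_rot: [[0.158, 0.987, 0.003], [0.987, -0.158, 0.001], [0.002, 0.003, -1.0]]
wrist_force: [0.5, -1.3, 7.6]
grip_width: -0.0001
finger_force: 3.5
```

Run:
```python
from h import *
s=st()
snap('wrist','w1.png')
```

```text
3.4833 tray [0.0352 0.0148 0.056 ] xyz [0.5463 0.1923 0.056 ] F [ 0.5  -1.29  7.58] M [-0.184  0.023 -0.001] g -0.0001 ff 3.475552350282669 q [-0.633  0.534  0.294  1.934 -0.23   0.703 -0.361]
```

View pics/w1.png

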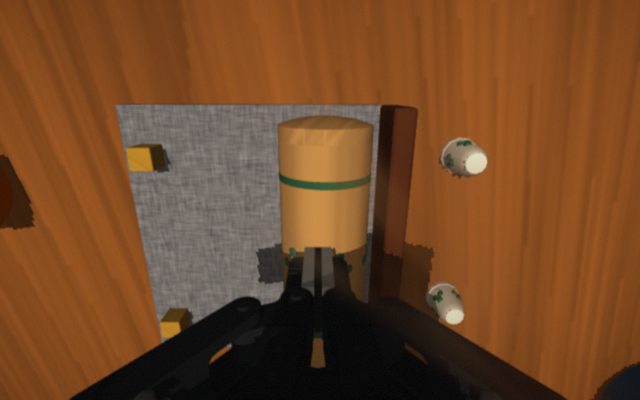

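The case has rolled about 8 mm and is still square; its far end is at (325,125) with a gap to the wall. I'll continue with re-stepped strokes.

Emit:
move_arm([
  [0,-0.08,0,0,0,0,0],
  [0,-0.12,0,0,0,0,0],
  [0,-0.12,0,0,0,0,0],
  [0,-0.08,0,0,0,0,0],
  [0,0,-0.15,0,0,0,0],
  [0,0.45,0,0,0,0,0],
  [0,0,0.08,0,0,0,0],
  [0,0,0,0,0,0,0],
])

```text
clock: 4.2
eef_pos: [0.5473, 0.1911, 0.0567]
ee_rot: [[0.16, 0.987, -0.0], [0.987, -0.16, -0.0], [-0.001, -0.0, -1.0]]
wrist_force: [-0.2, -0.6, 0.5]
grip_width: 0.0004
finger_force: 0.0
```

Run:
```python
from h import *
s=st()
c=snap('wrist','w2.png')
cv2.imwrite('pics/w2c.png',c['image'][:,:,::-1])
# case row profile at v=150: felt/wood boundary
for v in (140,160): 
    r=c['image'][v].astype(int); m=np.where(r[:,0]-r[:,2]>70)[0]; m=m[(m>150)&(m<480)]; g=np.split(m,np.where(np.diff(m)>3)[0]+1); print(v,[(a[0],a[-1]) for a in g if len(a)>5])
```

```text
4.2 tray [0.0364 0.0138 0.0567] xyz [0.5473 0.1911 0.0567] F [-0.16 -0.61  0.47] M [-0.062 -0.004 -0.021] g 0.0004 ff 0.0 q [-0.631  0.535  0.295  1.929 -0.229  0.71  -0.361]
140 [(np.int64(256), np.int64(341)), (np.int64(412), np.int64(444)), (np.int64(471), np.int64(479))]
160 [(np.int64(257), np.int64(344)), (np.int64(410), np.int64(436))]
```

```bash
cat >> h.py <<'E'
def casex(f,show=True):
    c=snap('wrist',f);o=[]
    for v in (145,160):
        r=c['image'][v].astype(int); m=np.where((r[:,0]-r[:,2]>55)&(r[:,0]>120))[0]; m=m[(m>100)&(m<480)]; g=np.split(m,np.where(np.diff(m)>6)[0]+1)
        for a in g:
            if len(a)>50: o.append((v,int(a[0]),int(a[-1]),*intray(px(f,(a[0]+a[-1])/2,v,.036))))
    print(o)
E
python3 - <<'E'
from h import *
st();casex('w3.png')
E
```

```text
4.25 tray [0.0356 0.0139 0.0566] xyz [0.5465 0.1913 0.0566] F [-0.39 -0.16  0.13] M [0.027 0.026 0.029] g -0.0002 ff 0.0 q [-0.631  0.535  0.295  1.93  -0.229  0.711 -0.361]
[(145, 258, 345, np.float64(0.0271), np.float64(0.0706), np.float64(0.036)), (160, 258, 344, np.float64(0.0267), np.float64(0.0627), np.float64(0.036))]
```

Emit:
move_arm([
  [0,0,0.06,0,0,0,0],
  [0,-0.12,0,0,0,0,0],
  [0,-0.2,0,0,0,0,0],
  [0,-0.2,0,0,0,0,0],
  [0,-0.2,0,0,0,0,0],
  [0,-0.12,0,0,0,0,0],
  [0,0,-0.2,0,0,0,0],
  [0,0.45,0.1,0,0,0,0],
])

```text
clock: 4.97
eef_pos: [0.5291, 0.1956, 0.06]
ee_rot: [[0.156, 0.988, -0.002], [0.988, -0.156, 0.002], [0.001, -0.002, -1.0]]
wrist_force: [-0.4, 0.3, 0.2]
grip_width: -0.0002
finger_force: 0.0
```

Run:
```python
from h import *
st();casex('w4.png')
```

```text
4.9667 tray [0.0178 0.0154 0.06  ] xyz [0.5291 0.1956 0.06  ] F [-0.36  0.27  0.18] M [-0.03  -0.037  0.009] g -0.0002 ff 0.0 q [-0.653  0.51   0.295  1.964 -0.226  0.7   -0.376]
[(145, 101, 155, np.float64(-0.0837), np.float64(0.0715), np.float64(0.036)), (145, 254, 339, np.float64(0.0062), np.float64(0.0716), np.float64(0.036)), (160, 101, 185, np.float64(-0.0772), np.float64(0.0634), np.float64(0.036)), (160, 254, 339, np.float64(0.006), np.float64(0.0635), np.float64(0.036))]
```

Emit:
move_arm([
  [0,-0.08,0.1,0,0,0,0],
  [0,-0.12,0,0,0,0,0],
  [0,-0.2,0,0,0,0,0],
  [0,-0.2,0,0,0,0,0],
  [0,-0.2,0,0,0,0,0],
  [0,-0.14,0,0,0,0,0],
  [0,0,-0.2,0,0,0,0],
  [0,0.4,0.1,0,0,0,0],
])

```text
clock: 5.68
eef_pos: [0.5074, 0.1988, 0.0597]
ee_rot: [[0.156, 0.988, -0.003], [0.988, -0.156, 0.001], [0.001, -0.003, -1.0]]
wrist_force: [0.7, -0.0, 0.1]
grip_width: 0.0001
finger_force: 0.0
```

Run:
```python
from h import *
st();casex('w5.png')
```

```text
5.6833 tray [-0.0042  0.0152  0.0597] xyz [0.5074 0.1988 0.0597] F [ 0.72 -0.01  0.1 ] M [-0.015 -0.069 -0.052] g 0.0001 ff 0.0 q [-0.679  0.487  0.296  2.008 -0.223  0.679 -0.397]
[(145, 101, 190, np.float64(-0.0962), np.float64(0.0713), np.float64(0.036)), (145, 253, 341, np.float64(-0.0155), np.float64(0.0714), np.float64(0.036)), (160, 101, 192, np.float64(-0.0971), np.float64(0.0632), np.float64(0.036)), (160, 254, 340, np.float64(-0.0157), np.float64(0.0633), np.float64(0.036))]
```

Emit:
move_arm([
  [0,-0.06,0.1,0,0,0,0],
  [0,-0.12,0,0,0,0,0],
  [0,-0.2,0,0,0,0,0],
  [0,-0.2,0,0,0,0,0],
  [0,-0.2,0,0,0,0,0],
  [0,-0.2,0,0,0,0,0],
  [0,0,-0.3,0,0,0,0],
  [0,0,-0.5,0,0,0,0],
])

```text
clock: 6.4
eef_pos: [0.4682, 0.2031, 0.0852]
ee_rot: [[0.158, 0.987, -0.006], [0.987, -0.158, -0.003], [-0.004, -0.006, -1.0]]
wrist_force: [0.1, -0.1, 0.3]
grip_width: -0.0
finger_force: 0.0
```

Run:
```python
from h import *
st();casex('w6.png')
```

```text
6.4 tray [-0.0436  0.0133  0.0852] xyz [0.4682 0.2031 0.0852] F [ 0.12 -0.06  0.27] M [-0.009 -0.012 -0.026] g -0.0 ff 0.0 q [-0.747  0.403  0.318  2.069 -0.192  0.703 -0.463]
[(145, 153, 260, np.float64(-0.1122), np.float64(0.0653), np.float64(0.036)), (145, 273, 368, np.float64(-0.0423), np.float64(0.0653), np.float64(0.036)), (160, 160, 261, np.float64(-0.1108), np.float64(0.056), np.float64(0.036)), (160, 297, 364, np.float64(-0.0361), np.float64(0.056), np.float64(0.036))]
```

View pics/w6.png

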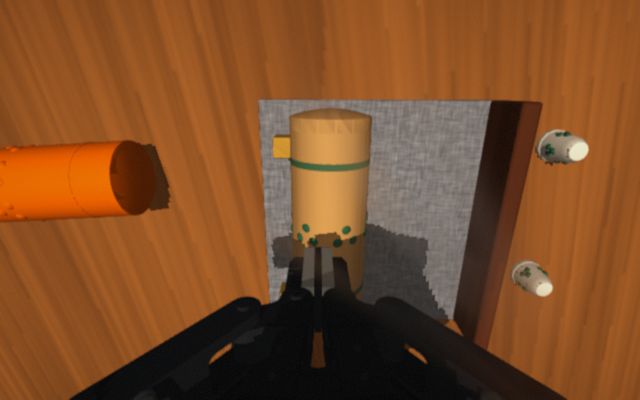

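The case now lies against the stops, with its sides at u 291–371 and the stop at (282,147) touching it.

Run:
```python
from h import *
f='w6.png'
for n,u,v,z in [('sL',281,147,.022),('caseFarEnd',331,113,.04),('band',330,167,.056),('axis',331,145,.036),('axis2',330,190,.036),('sham',328,236,.056)]: print(n,intray(px(f,u,v,z)))
```

```text
sL [-0.0683  0.0617  0.022 ]
caseFarEnd [-0.0363  0.0845  0.04  ]
band [-0.037   0.0562  0.056 ]
axis [-0.0359  0.0653  0.036 ]
axis2 [-0.0362  0.0365  0.036 ]
sham [-0.0377  0.0136  0.056 ]
```

Emit:
move_arm([
  [-0.05,0.1,0,0,0,0,1],
  [0,0.09,0,0,0,0,1],
  [0,0,0,0,0,0,1],
  [0,0,0,0,0,0,1],
  [0,0,0,0,0,0,1],
  [0,0,0.3,0,0,0,1],
  [0,0,0.3,0,0,0,1],
  [0,0,0.3,0,0,0,1],
])

```text
clock: 7.12
eef_pos: [0.4787, 0.2006, 0.05]
ee_rot: [[0.159, 0.987, -0.0], [0.987, -0.159, -0.0], [-0.0, -0.0, -1.0]]
wrist_force: [0.3, 0.3, 0.5]
grip_width: 0.0854
finger_force: 0.0
```

Emit:
move_arm([
  [0,0,0.3,0,0,0,1],
  [0,0,0.3,0,0,0,1],
  [0,0,0.2,0,0,0,1],
  [0,0,0.1,0,0,0,1],
  [0,0,0,0,0,0,1],
  [0,0,0,0,0,0,1],
  [0,0,0,0,0,0,1],
  [0,0,0,0,0,0,1],
])

```text
clock: 7.78
eef_pos: [0.4794, 0.2008, 0.0153]
ee_rot: [[0.159, 0.987, 0.001], [0.987, -0.159, 0.001], [0.001, 0.001, -1.0]]
wrist_force: [0.3, 0.8, 0.4]
grip_width: 0.0856
finger_force: 0.0
```

Run:
```python
from h import *
st()
```

```text
7.7833 tray [-0.0321  0.0127  0.0153] xyz [0.4794 0.2008 0.0153] F [0.3  0.75 0.39] M [ 0.082 -0.026  0.002] g 0.0856 ff 0.0 q [-0.686  0.529  0.266  2.087 -0.256  0.554 -0.396]
```

Emit:
move_arm([
  [-0.03,-0.1,0.03,0,0,0,1],
  [0,0,0,0,0,0,0],
  [0,0,0,0,0,0,0],
  [0,0,0,0,0,0,0],
  [0,0,0,0,0,0,0],
  [0,0,0,0,0,0,0],
  [0,0,0,0,0,0,0],
  [0,0,0,0,0,0,0],
], grip_force=70)

```text
clock: 8.45
eef_pos: [0.4749, 0.2001, 0.0141]
ee_rot: [[0.159, 0.987, -0.0], [0.987, -0.159, 0.001], [0.0, -0.0, -1.0]]
wrist_force: [-1.8, -0.6, 6.0]
grip_width: 0.0483
finger_force: 71.5
```

Run:
```python
from h import *
st()
```

```text
8.45 tray [-0.0365  0.0113  0.0141] xyz [0.4749 0.2001 0.0141] F [-1.77 -0.62  5.95] M [-0.101  0.356 -0.006] g 0.0483 ff 71.48513317108154 q [-0.688  0.527  0.265  2.097 -0.257  0.547 -0.397]
```

Emit:
move_arm([
  [0,0,-0.15,0,0,0,0],
  [0,0,-0.25,0,0,0,0],
  [0,0,-0.25,0,0,0,0],
  [0,0,-0.1,0,0,0,0],
  [0,0,0,0,0,0,0],
  [0,0,0,0,0,0,0],
  [0,0,0,0,0,0,0],
  [0,0,0,0,0,0,0],
])

```text
clock: 9.12
eef_pos: [0.4744, 0.1998, 0.0432]
ee_rot: [[0.159, 0.987, -0.001], [0.987, -0.159, -0.0], [-0.001, -0.001, -1.0]]
wrist_force: [-0.1, -0.3, -5.4]
grip_width: 0.0483
finger_force: 72.9
```

Run:
```python
from h import *
s=st(); snap('wrist','w7.png');snap('scene','s1.png'); s=st()
print('moment in tray axes',s['wrist_torque']@tx,s['wrist_torque']@ty)
```

```text
9.1167 tray [-0.0369  0.011   0.0432] xyz [0.4744 0.1998 0.0432] F [-0.05 -0.3  -5.41] M [-0.137  0.032  0.007] g 0.0483 ff 72.93562889099121 q [-0.71   0.477  0.291  2.086 -0.232  0.61  -0.418]
9.2167 tray [-0.0368  0.011   0.0432] xyz [0.4745 0.1999 0.0432] F [ 0.39  0.61 -4.68] M [-0.147  0.033 -0.004] g 0.0482 ff 72.93553590774536 q [-0.71   0.477  0.291  2.086 -0.232  0.61  -0.418]
moment in tray axes -0.15022057301203812 0.009095276025513547
```

View pics/w7.png

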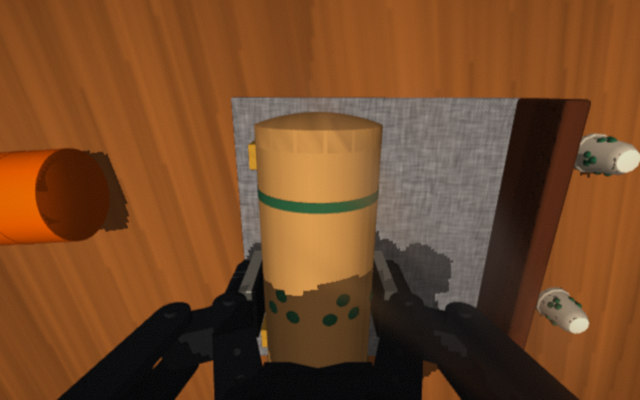

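Lifted clear, the vertical force is about −5 N and the moment about tray x is −0.15 N·m. The balance point is therefore about 33 mm toward tray +y, so the heavy end is the far one (image top). I'll lay it back down and regrip about 28 mm toward −y.

Emit:
move_arm([
  [0,0,0.15,0,0,0,0],
  [0,0,0.25,0,0,0,0],
  [0,0,0.2,0,0,0,0],
  [0,0,0.1,0,0,0,0],
  [0,0,0.04,0,0,0,0],
  [0,0,0,0,0,0,0],
  [0,0,0,0,0,0,0],
  [0,0,0,0,0,0,1],
])

```text
clock: 9.88
eef_pos: [0.4752, 0.2, 0.0141]
ee_rot: [[0.159, 0.987, 0.001], [0.987, -0.159, 0.001], [0.001, 0.0, -1.0]]
wrist_force: [0.3, -0.0, -0.4]
grip_width: 0.0589
finger_force: 0.0
```

Emit:
move_arm([
  [0,0,0,0,0,0,1],
  [0,0,0,0,0,0,1],
  [0,0,0,0,0,0,1],
  [0,0,0,0,0,0,1],
  [0,0,0,0,0,0,1],
  [-0.2,0,0,0,0,0,1],
  [-0.3,0,0,0,0,0,1],
  [-0.2,0,0,0,0,0,1],
])

```text
clock: 10.55
eef_pos: [0.4699, 0.1703, 0.0139]
ee_rot: [[0.16, 0.987, -0.001], [0.987, -0.16, -0.001], [-0.001, -0.0, -1.0]]
wrist_force: [0.6, -0.9, 0.5]
grip_width: 0.0853
finger_force: 0.0
```

Run:
```python
from h import *
st();snap('wrist','w8.png');st()
```

```text
10.55 tray [-0.0368 -0.0188  0.0139] xyz [0.4699 0.1703 0.0139] F [ 0.58 -0.92  0.49] M [-0.015  0.007 -0.05 ] g 0.0853 ff 0.0 q [-0.642  0.511  0.264  2.132 -0.254  0.529 -0.35 ]
10.6 tray [-0.0369 -0.0208  0.0138] xyz [0.4695 0.1684 0.0138] F [-0.91 -1.78 -0.49] M [-0.132  0.073 -0.005] g 0.0856 ff 0.0 q [-0.64   0.51   0.265  2.133 -0.254  0.529 -0.349]
```

View pics/w8.png

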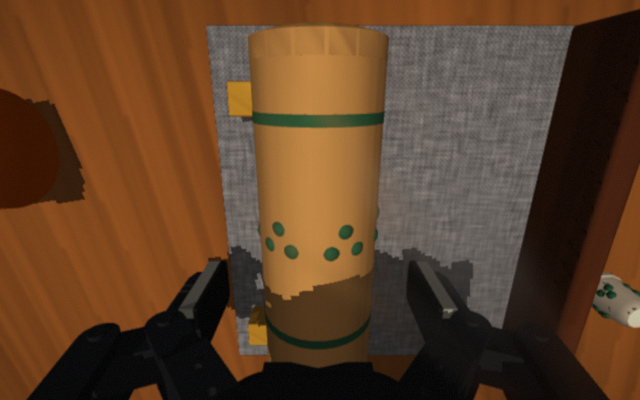

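The case is still at the stops, with the far stop at (240,98) touching it and the fingers straddling it toward the light end. Before gripping, I'll fit a kinematic model so I can choose a reachable direction for the standing pose.

```bash
cat > kin.py <<'E'
import numpy as np, itertools
from scipy.spatial.transform import Rotation as Ro
from scipy.optimize import least_squares
D=[((.2975,.6053,.2304),(-.8975,.441),(-1.143,.469,-.049,1.534,.024,1.141,-.082)),
((.5676,.1866,.1002),(.1639,.9865),(-.625,.498,.317,1.862,-.206,.813,-.366)),
((.5463,.1923,.056),(.158,.987),(-.633,.534,.294,1.934,-.23,.703,-.361)),
((.5291,.1956,.06),(.156,.988),(-.653,.51,.295,1.964,-.226,.7,-.376)),
((.4682,.2031,.0852),(.158,.987),(-.747,.403,.318,2.069,-.192,.703,-.463)),
((.4794,.2008,.0153),(.159,.987),(-.686,.529,.266,2.087,-.256,.554,-.396)),
((.4744,.1998,.0432),(.159,.987),(-.71,.477,.291,2.086,-.232,.61,-.418)),
((.4695,.1684,.0138),(.16,.987),(-.64,.51,.265,2.133,-.254,.529,-.349))]
LO=np.array([-2.59,-.33,-1.39,.1,-1.04,.21,-2.66]);HI=np.array([2.59,1.99,1.29,2.45,4.18,1.99,2.66])
def fk(q,S,L):
    # yaw-pitch alternating chain, zero pose: straight up
    h,d3,a,b,d5,c,d7,ty=L; E=lambda ax,t: Ro.from_euler(ax,t).as_matrix()
    R=E('z',S[0]*q[0])@E('y',q[1]); p=np.array([0,0,h])
    R=R@E('z',S[1]*q[2]); p=p+R@[a,0,d3]
    R=R@E('y',q[3])@E('z',S[2]*q[4]); p=p+R@[b,0,d5]
    R=R@E('y',q[5])@E('z',S[3]*q[6]+ty)
    return p+ (R@E('z',-S[3]*q[6]-ty))@[c,0,d7],R
def res(L,S):
    o=[]
    for p,x,q in D:
        P,R=fk(q,S,L); o+=list((P-p)*10)+list(R[:,0]-[x[0],x[1],0])+list(R[:,2]-[0,0,-1])
    return np.array(o)
def best():
    b=None
    for S in itertools.product([-1,1],repeat=4):
        for t0 in (0,1.57,3.14,-1.57):
            r=least_squares(res,[.3,.3,0,0,.35,0,.28,t0],args=(S,))
            if b is None or r.cost<b[0]: b=(r.cost,S,r.x)
    return b
def ik(p,R,q0,S,L,wt=.01):
    def f(q):
        P,Q=fk(q,S,L); return np.r_[(P-p)*10,Ro.from_matrix(Q.T@R).as_rotvec()*2,wt*(q-q0)]
    r=least_squares(f,np.clip(q0,LO+.01,HI-.01),bounds=(LO,HI));e=f(r.x);return r.x,np.abs(e[:6]).max()
E
python3 - <<'E'
from kin import *
c,S,L=best();print(c,S,L.round(4));print((res(L,S).reshape(-1,9)*[100]*1).round(1) if 0 else np.abs(res(L,S).reshape(-1,9)).max(0).round(4))
np.savez('kin.npz',S=S,L=L)
E
```

```text
0.1250369399359222 (-1, -1, -1, -1) [ 1.8123  0.3779 -0.0227 -0.0161  0.4565 -0.1041  1.7519  1.5708]
[0.4377 0.1773 0.0893 0.0015 0.0006 0.0028 0.0057 0.0019 0.    ]
```

Emit:
move_arm([
  [0,0,0,0,0,0,0],
  [0,0,0,0,0,0,0],
  [0,0,0,0,0,0,0],
  [0,0,0,0,0,0,0],
  [0,0,0,0,0,0,0],
  [0,0,0,0,0,0,0],
  [0,0,0,0,0,0,0],
  [0,0,0,0,0,0,0],
], grip_force=110)

```text
clock: 11.27
eef_pos: [0.4708, 0.1727, 0.0147]
ee_rot: [[0.157, 0.988, 0.001], [0.988, -0.157, 0.0], [0.001, 0.0, -1.0]]
wrist_force: [-1.2, -1.8, 7.8]
grip_width: 0.0477
finger_force: 111.7
```

Run:
```python
s=open('kin.py').read()
s=s.replace("h,d3,a,b,d5,c,d7,ty=L","h,d3,a,b,d5,c,d7,ty,o1,o2,o3,x0=L").replace("[a,0,d3]","[a,o1,d3]").replace("[b,0,d5]","[b,o2,d5]").replace("@[c,0,d7]","@[c,o3,d7]").replace("p=np.array([0,0,h])","p=E('z',S[0]*q[0])@np.array([x0,0,h])")
s=s.replace("    return np.array(o)","    return np.r_[o,(L-L0)*.02]").replace("def res","L0=np.array([.3,.3,0,0,.35,0,.28,1.57,0,0,0,0])\ndef res")
s=s.replace("    b=None\n    for S in itertools.product([-1,1],repeat=4):\n        for t0 in (0,1.57,3.14,-1.57):\n            r=least_squares(res,[.3,.3,0,0,.35,0,.28,t0],args=(S,))\n            if b is None or r.cost<b[0]: b=(r.cost,S,r.x)\n    return b","    S=(-1,-1,-1,-1);r=least_squares(res,L0,args=(S,));return r.cost,S,r.x")
open('kin.py','w').write(s)
from kin import *
c,S,L=best();print(c,L.round(3));print(np.abs(res(L,S)[:-12].reshape(-1,9)).max(0).round(4))
np.savez('kin.npz',S=S,L=L)
```

```text
0.0012827697440513154 [ 0.382  0.54   0.008 -0.014  0.463  0.011  0.449  1.571 -0.037 -0.003
 -0.003  0.009]
[0.0218 0.0202 0.0155 0.0015 0.0006 0.0028 0.0057 0.0019 0.    ]
```

Emit:
move_arm([
  [0,0,-0.15,0,0,0,0],
  [0,0,-0.25,0,0,0,0],
  [0,0,-0.25,0,0,0,0],
  [0,0,-0.25,0,0,0,0],
  [0,0,-0.25,0,0,0,0],
  [0,0,-0.25,0,0,0,0],
  [0,0,-0.25,0,0,0,0],
  [0,0,-0.25,0,0,0,0],
])

```text
clock: 11.93
eef_pos: [0.4703, 0.1723, 0.0911]
ee_rot: [[0.159, 0.987, 0.0], [0.987, -0.159, 0.0], [0.0, 0.0, -1.0]]
wrist_force: [0.2, 0.3, -5.2]
grip_width: 0.0476
finger_force: 113.7
```

Run:
```python
from h import *
st()
```

```text
11.9333 tray [-0.0366 -0.0168  0.0911] xyz [0.4703 0.1723 0.0911] F [ 0.22  0.27 -5.16] M [-0.235 -0.004 -0.037] g 0.0476 ff 113.68496417999268 q [-0.699  0.378  0.325  2.091 -0.185  0.698 -0.412]
```

Emit:
move_arm([
  [0,0,-0.5,0,-0.5,0,0],
  [0,0,-0.5,0,-1,0,0],
  [0,0,-0.5,0,-1,0,0],
  [0,0,-0.5,0,-1,0,0],
  [0,0,-0.5,0,-1,0,0],
  [0,0,-0.5,0,-1,0,0],
  [0,0,-0.3,0,-1,0,0],
  [0,0,-0.1,0,-1,0,0],
])

```text
clock: 12.6
eef_pos: [0.4753, 0.1978, 0.2254]
ee_rot: [[0.139, 0.987, -0.075], [0.856, -0.158, -0.492], [-0.498, 0.004, -0.867]]
wrist_force: [-0.3, -0.3, -5.0]
grip_width: 0.047
finger_force: 113.8
```

Run:
```python
from h import *
import kin
from kin import *
s=st();R=np.array(s['ee_rot']);print(R.round(3))
o=[]
def res2(L):
    r=list(res(L,(-1,)*4))
    for p,Rm,q in [(np.array([.4703,.1723,.0911]),None,[-.699,.378,.325,2.091,-.185,.698,-.412]),(np.array(s['eef_pos']),R,s['joint_positions'])]:
        P,Q=kin.fk(q,(-1,)*4,L); r+=list((P-p)*30)
        if Rm is not None: print_=0; r+=list((Q-Rm).ravel())
    return np.array(r)
r=least_squares(res2,L0);L=r.x;print(r.cost,L.round(3),(r.fun[-15:]).round(3))
np.savez('kin.npz',S=(-1,)*4,L=L)
```

```text
12.6 tray [-0.0358  0.0091  0.2254] xyz [0.4753 0.1978 0.2254] F [-0.3  -0.28 -4.95] M [ 0.784 -0.136 -0.006] g 0.047 ff 113.78288269042969 q [-1.023  0.426  0.461  1.773  0.205  1.341 -0.808]
[[ 0.139  0.987 -0.075]
 [ 0.856 -0.158 -0.492]
 [-0.498  0.004 -0.867]]
0.003912576399799161 [ 2.440e-01  5.380e-01  1.900e-02  1.000e-03  4.850e-01  2.300e-02
  2.830e-01  1.571e+00 -7.800e-02  1.800e-02  1.800e-02  3.000e-03] [ 0.009 -0.006  0.012 -0.019  0.004  0.003  0.    -0.    -0.    -0.
 -0.     0.     0.     0.    -0.   ]
```

```bash
cat >> kin.py <<'E'
def stand(phi,gz,DISC,lean=0):
    z=np.array([np.cos(phi),np.sin(phi),0]);x=np.array([0,0,-1.]);R=np.c_[x,np.cross(z,x),z]
    if lean: R=R@Ro.from_euler('y',lean).as_matrix()
    return np.r_[DISC[:2],gz]+.019*R[:,2],R
E
python3 - <<'E'
from h import *
import kin; from kin import *
K=np.load('kin.npz');S,L=K['S'],K['L'];s=get_state()
P0=np.array(s['eef_pos']);R0=np.array(s['ee_rot']);q0=np.array(s['joint_positions'])
for deg in range(-180,180,20):
    row=[]
    p,R=stand(np.radians(deg),.22,DISC)
    rv=Ro.from_matrix(R0.T@R).as_rotvec();q=q0;em=0
    for t in np.linspace(0,1,16)[1:]:
        q,e=ik(P0+(p-P0)*t,R0@Ro.from_rotvec(rv*t).as_matrix(),q,S,L);em=max(em,e)
    e22=em
    for g in (.19,.16,.135,.115): q,e=ik(stand(0,g,DISC)[0]*0+stand(np.radians(deg),g,DISC)[0],R,q,S,L)
    print(deg,round(e22,3),round(e,3),q.round(2),'margin',np.minimum(q-LO,HI-q).min().round(2),'wrist z',round(kin.fk(q,S,np.r_[L[:5],0,0.,L[7],L[8:10],0,L[11]])[0][2],3))
E
```

```text
-180 0.485 0.359 [-0.4   1.48  1.14  1.33 -0.14  1.99 -0.51] margin 0.0 wrist z 0.15
-160 0.0 0.0 [-0.45  1.54  1.15  1.29 -0.01  1.96 -0.43] margin 0.03 wrist z 0.122
-140 0.0 0.0 [-0.44  1.24  0.69  1.42  0.42  1.79 -0.76] margin 0.2 wrist z 0.113
-120 0.0 0.0 [-0.57  1.18  0.67  1.59  0.61  1.53 -0.82] margin 0.46 wrist z 0.111
-100 0.0 0.0 [-0.7   1.14  0.66  1.79  0.83  1.28 -0.97] margin 0.63 wrist z 0.107
-80 0.0 0.0 [-0.8   1.12  0.65  2.01  1.15  1.07 -1.26] margin 0.44 wrist z 0.099
-60 0.0 0.0 [-0.81  1.11  0.57  2.22  1.63  1.07 -1.7 ] margin 0.23 wrist z 0.09
-40 0.001 0.0 [-0.53  1.01  0.32  2.39  2.14  1.46 -1.91] margin 0.06 wrist z 0.088
-20 0.295 0.06 [-0.68  1.49  0.71  2.45  2.44  1.6  -2.56] margin 0.0 wrist z 0.076
0 0.596 0.173 [ 1.59  1.48 -1.39  2.45  3.46  0.82 -0.3 ] margin 0.0 wrist z 0.106
20 0.55 0.0 [ 0.07  1.06  0.45  2.37  3.8   1.99 -1.74] margin 0.0 wrist z 0.09
40 0.488 0.108 [ 0.13  1.06  0.53  2.22  4.18  1.99 -1.73] margin 0.0 wrist z 0.094
60 1.331 1.727 [-1.13 -0.33  1.29  2.45  4.18  0.21 -1.87] margin 0.0 wrist z 0.413
80 1.889 1.864 [-1.17 -0.33  1.29  2.45  4.18  0.21 -1.76] margin 0.0 wrist z 0.413
100 0.013 0.0 [ 0.9   1.1  -0.51  1.52 -0.67  1.72 -2.28] margin 0.27 wrist z 0.086
120 0.23 0.0 [ 0.99  1.3  -0.92  1.33 -0.27  1.92 -2.58] margin 0.07 wrist z 0.087
140 0.49 0.319 [ 0.92  1.27 -0.92  1.33 -0.14  1.99 -2.51] margin 0.0 wrist z 0.111
160 0.813 0.712 [ 0.24  1.01  0.08  1.36 -0.13  1.99 -1.59] margin 0.0 wrist z 0.174
```

The model fits, and a tool azimuth of about −85° at the disc is reachable with good margin. I'll plan the transfer to above the disc, keeping a small 5° lean so the wrist stays higher.

Run:
```python
from h import *
from kin import stand
p,R=stand(np.radians(-85),.19,DISC,np.radians(5));print(p,R.round(3))
p=p-R[:,0]*.0+ -np.array([R[0,0],R[1,0],0])*.028
plan(p,R,24)
```

```text
[ 0.55704966 -0.20655567  0.18834404] [[-0.008  0.996  0.087]
 [ 0.087  0.087 -0.992]
 [-0.996  0.    -0.087]]
[-0.332, 0.151, 0.236, -0.127, -0.571, -0.084],[-0.323, 0.147, 0.25, -0.127, -0.571, -0.084],[-0.314, 0.143, 0.264, -0.127, -0.571, -0.084],[-0.304, 0.139, 0.277, -0.127, -0.571, -0.084],[-0.293, 0.134, 0.291, -0.127, -0.571, -0.084],[-0.282, 0.13, 0.303, -0.127, -0.571, -0.084],[-0.27, 0.126, 0.315, -0.127, -0.571, -0.084],[-0.258, 0.121, 0.327, -0.127, -0.571, -0.084],
[-0.246, 0.117, 0.338, -0.127, -0.571, -0.084],[-0.233, 0.112, 0.349, -0.127, -0.571, -0.084],[-0.219, 0.108, 0.359, -0.127, -0.571, -0.084],[-0.205, 0.103, 0.368, -0.127, -0.571, -0.084],[-0.191, 0.099, 0.377, -0.127, -0.571, -0.084],[-0.177, 0.094, 0.385, -0.127, -0.571, -0.084],[-0.162, 0.09, 0.393, -0.127, -0.571, -0.084],[-0.146, 0.086, 0.4, -0.127, -0.571, -0.084],
[-0.131, 0.081, 0.406, -0.127, -0.571, -0.084],[-0.115, 0.077, 0.411, -0.127, -0.571, -0.084],[-0.099, 0.073, 0.416, -0.127, -0.571, -0.084],[-0.083, 0.068, 0.421, -0.127, -0.571, -0.084],[-0.066, 0.064, 0.424, -0.127, -0.571, -0.084],[-0.049, 0.06, 0.427, -0.127, -0.571, -0.084],[-0.033, 0.056, 0.429, -0.127, -0.571, -0.084],[-0.016, 0.052, 0.431, -0.127, -0.571, -0.084],
```

Emit:
move_arm([
  [-0.332,0.151,0.236,-0.127,-0.571,-0.084,0],
  [-0.323,0.147,0.25,-0.127,-0.571,-0.084,0],
  [-0.314,0.143,0.264,-0.127,-0.571,-0.084,0],
  [-0.304,0.139,0.277,-0.127,-0.571,-0.084,0],
  [-0.293,0.134,0.291,-0.127,-0.571,-0.084,0],
  [-0.282,0.13,0.303,-0.127,-0.571,-0.084,0],
  [-0.27,0.126,0.315,-0.127,-0.571,-0.084,0],
  [-0.258,0.121,0.327,-0.127,-0.571,-0.084,0],
])

```text
clock: 13.27
eef_pos: [0.5016, 0.0602, 0.2105]
ee_rot: [[0.072, 0.997, -0.04], [0.662, -0.078, -0.745], [-0.746, 0.027, -0.666]]
wrist_force: [0.1, -0.2, -4.1]
grip_width: 0.0474
finger_force: 113.9
```

Emit:
move_arm([
  [-0.246,0.117,0.338,-0.127,-0.571,-0.084,0],
  [-0.233,0.112,0.349,-0.127,-0.571,-0.084,0],
  [-0.219,0.108,0.359,-0.127,-0.571,-0.084,0],
  [-0.205,0.103,0.368,-0.127,-0.571,-0.084,0],
  [-0.191,0.099,0.377,-0.127,-0.571,-0.084,0],
  [-0.177,0.094,0.385,-0.127,-0.571,-0.084,0],
  [-0.162,0.09,0.393,-0.127,-0.571,-0.084,0],
  [-0.146,0.086,0.4,-0.127,-0.571,-0.084,0],
])

```text
clock: 13.93
eef_pos: [0.5293, -0.0751, 0.1977]
ee_rot: [[0.021, 1.0, 0.017], [0.398, 0.008, -0.917], [-0.917, 0.026, -0.398]]
wrist_force: [-0.3, 0.2, -4.6]
grip_width: 0.0472
finger_force: 114.0
```

Emit:
move_arm([
  [-0.131,0.081,0.406,-0.127,-0.571,-0.084,0],
  [-0.115,0.077,0.411,-0.127,-0.571,-0.084,0],
  [-0.099,0.073,0.416,-0.127,-0.571,-0.084,0],
  [-0.083,0.068,0.421,-0.127,-0.571,-0.084,0],
  [-0.066,0.064,0.424,-0.127,-0.571,-0.084,0],
  [-0.049,0.06,0.427,-0.127,-0.571,-0.084,0],
  [-0.033,0.056,0.429,-0.127,-0.571,-0.084,0],
  [-0.016,0.052,0.431,-0.127,-0.571,-0.084,0],
])

```text
clock: 14.6
eef_pos: [0.5573, -0.2106, 0.1846]
ee_rot: [[-0.01, 0.996, 0.089], [0.09, 0.089, -0.992], [-0.996, -0.002, -0.09]]
wrist_force: [0.6, -1.1, -4.6]
grip_width: 0.0473
finger_force: 114.2
```

Run:
```python
from h import *
s=st();print(np.array(s['ee_rot']).round(3)); snap('top','t2.png');c=snap('scene','s2.png')
a=cv2.imread('pics/s2.png')[40:300,90:420];cv2.imwrite('pics/s2c.png',cv2.resize(a,None,fx=2.2,fy=2.2,interpolation=cv2.INTER_CUBIC))
s=st()
```

```text
14.6 tray [ 0.1094 -0.3813  0.1846] xyz [ 0.5573 -0.2106  0.1846] F [ 0.56 -1.1  -4.61] M [2.061 0.164 0.019] g 0.0473 ff 114.20130729675293 q [-0.82   0.924  0.78   2.079  1.116  1.005 -1.076]
[[-0.01   0.996  0.089]
 [ 0.09   0.089 -0.992]
 [-0.996 -0.002 -0.09 ]]
14.7 tray [ 0.1076 -0.3836  0.1844] xyz [ 0.5551 -0.2126  0.1844] F [-1.39  0.73 -4.47] M [ 2.05   0.13  -0.101] g 0.0474 ff 114.07325506210327 q [-0.819  0.927  0.781  2.081  1.114  1.006 -1.075]
```

View pics/s2c.png

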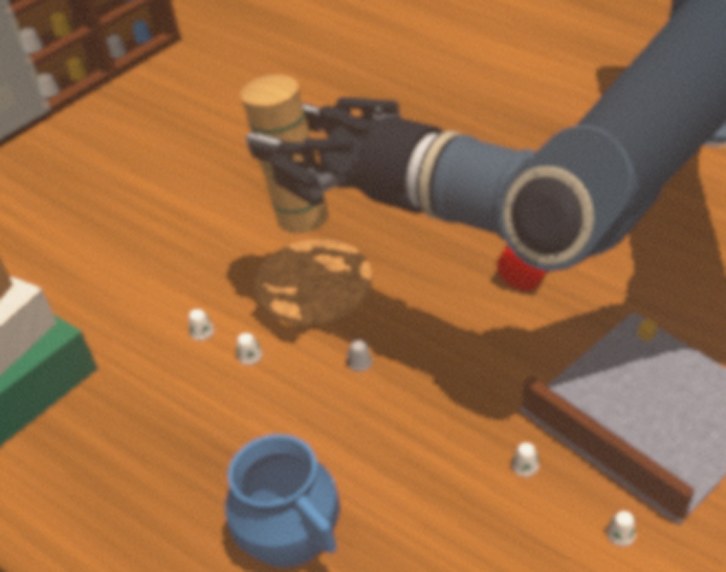

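The case hangs nearly upright over the disc: top end at crop (272,90), bottom at (303,222). I'll check this against the projection expected for a rigid grip.

Run:
```python
from h import *
s=get_state();p=np.array(s['eef_pos']);R=np.array(s['ee_rot']);g=p-.019*R[:,2];m=g+.028*R[:,0]
cr=lambda q:((proj('s2.png',q)-[90,40])*2.2).round(0)
print('mid',m.round(4),'rigid top',cr(m-.07*R[:,0]),'bottom',cr(m+.07*R[:,0]))
for l in (-10,-5,0,10,15):
    a=np.radians(l);v=R@Ro.from_euler('y',a).as_matrix()[:,0]; mm=g+.028*v;print(l,v.round(2),cr(mm-.07*v),cr(mm+.07*v))
for n in(1,2): pass
i=cv2.imread('pics/t0.png'); print('disc px scene',cr([.5554,-.1877,.01]))
```

```text
mid [ 0.5532 -0.1913  0.1582] rigid top [272.  88.] bottom [306. 215.]
-10 [ 0.   -0.09 -1.  ] [279.  90.] [292. 209.]
-5 [-0.01 -0.   -1.  ] [275.  89.] [299. 213.]
0 [-0.01  0.09 -1.  ] [272.  88.] [306. 215.]
10 [-0.03  0.26 -0.97] [266.  86.] [320. 218.]
15 [-0.03  0.34 -0.94] [263.  86.] [326. 219.]
disc px scene [313. 274.]
```

Emit:
move_arm([
  [0.2,0,0.018,0,0,0,0],
  [0.3,0,0.027,0,0,0,0],
  [0.35,0,0.032,0,0,0,0],
  [0.35,0,0.032,0,0,0,0],
  [0.3,0,0.027,0,0,0,0],
  [0.15,0,0.013,0,0,0,0],
  [0.05,0,0.005,0,0,0,0],
  [0,0,0,0,0,0,0],
])

```text
clock: 15.37
eef_pos: [0.5556, -0.2114, 0.1172]
ee_rot: [[-0.012, 0.996, 0.086], [0.086, 0.087, -0.993], [-0.996, -0.005, -0.086]]
wrist_force: [0.5, -0.2, -3.4]
grip_width: 0.0473
finger_force: 114.1
```

Emit:
move_arm([
  [0.02,0,0.002,0,0,0,0],
  [0.02,0,0.002,0,0,0,0],
  [0.02,0,0.002,0,0,0,0],
  [0.01,0,0.001,0,0,0,0],
  [0,0,0,0,0,0,0],
  [0,0,0,0,0,0,0],
  [0,0,0,0,0,0,0],
  [0,0,0,0,0,0,0],
])

```text
clock: 16.03
eef_pos: [0.5552, -0.2119, 0.115]
ee_rot: [[-0.012, 0.996, 0.085], [0.085, 0.086, -0.993], [-0.996, -0.004, -0.086]]
wrist_force: [0.2, 0.4, -5.3]
grip_width: 0.0473
finger_force: 114.1
```

Run:
```python
from h import *
s=st();p=np.array(s['eef_pos']);R=np.array(s['ee_rot']);print((p-.019*R[:,2]+.028*R[:,0]).round(4),R.round(3))
```

```text
16.0333 tray [ 0.1076 -0.3829  0.115 ] xyz [ 0.5552 -0.2119  0.115 ] F [ 0.2   0.43 -5.29] M [ 2.069  0.165 -0.03 ] g 0.0473 ff 114.10197615623474 q [-0.788  1.058  0.722  2.061  1.09   0.967 -1.178]
[ 0.5533 -0.1906  0.0887] [[-0.012  0.996  0.085]
 [ 0.085  0.086 -0.993]
 [-0.996 -0.004 -0.086]]
```

Emit:
move_arm([
  [0,0,0,0,-0.5,0,0],
  [0,0,0,0,-0.5,0,0],
  [0.015,0,0,0,0,0,0],
  [0.015,0,0,0,0,0,0],
  [0.015,0,0,0,0,0,0],
  [0,0,0,0,0,0,0],
  [0,0,0,0,0,0,0],
  [0,0,0,0,0,0,0],
])

```text
clock: 16.7
eef_pos: [0.5552, -0.2119, 0.1133]
ee_rot: [[-0.005, 0.996, 0.086], [0.016, 0.086, -0.996], [-1.0, -0.004, -0.017]]
wrist_force: [-0.5, 0.1, -4.6]
grip_width: 0.047
finger_force: 114.4
```

Run:
```python
from h import *
s=st();p=np.array(s['eef_pos']);R=np.array(s['ee_rot']);print((p-.019*R[:,2]+.028*R[:,0]).round(4),R.round(3))
```

```text
16.7 tray [ 0.1076 -0.3829  0.1133] xyz [ 0.5552 -0.2119  0.1133] F [-0.45  0.14 -4.64] M [2.038 0.114 0.018] g 0.047 ff 114.36419606208801 q [-0.798  1.116  0.729  2.05   1.091  0.999 -1.211]
[ 0.5535 -0.1925  0.0857] [[-0.005  0.996  0.086]
 [ 0.016  0.086 -0.996]
 [-1.    -0.004 -0.017]]
```

Almost in contact, so I'll creep down in 0.4 mm steps.

Emit:
move_arm([
  [0.01,0,0,0,0,0,0],
  [0.01,0,0,0,0,0,0],
  [0.01,0,0,0,0,0,0],
  [0.01,0,0,0,0,0,0],
  [0,0,0,0,0,0,0],
  [0,0,0,0,0,0,0],
  [0,0,0,0,0,0,0],
  [0,0,0,0,0,0,0],
])

```text
clock: 17.37
eef_pos: [0.5552, -0.2122, 0.113]
ee_rot: [[-0.005, 0.996, 0.085], [0.013, 0.085, -0.996], [-1.0, -0.004, -0.013]]
wrist_force: [0.2, 0.9, 5.2]
grip_width: 0.0473
finger_force: 114.4
```

Emit:
move_arm([
  [-0.02,0,0,0,0,0,0],
  [0,0,0,0,0,0,0],
  [0,0,0,0,0,0,0],
  [0,0,0,0,0,0,0.65],
  [0,0,0,0,0,0,0.75],
  [0,0,0,0,0,0,0.9],
  [0,0,0,0,0,0,1],
  [0,0,0,0,0,0,1],
], grip_force=20)

```text
clock: 18.03
eef_pos: [0.5552, -0.2117, 0.1118]
ee_rot: [[-0.006, 0.996, 0.086], [0.017, 0.086, -0.996], [-1.0, -0.005, -0.017]]
wrist_force: [0.6, -0.2, 0.5]
grip_width: 0.0855
finger_force: 0.0
```

Run:
```python
from h import *
st();snap('scene','s3.png')
a=cv2.imread('pics/s3.png')[40:300,90:420];cv2.imwrite('pics/s3c.png',cv2.resize(a,None,fx=2.2,fy=2.2,interpolation=cv2.INTER_CUBIC))
```

```text
18.0333 tray [ 0.1075 -0.3827  0.1118] xyz [ 0.5552 -0.2117  0.1118] F [ 0.61 -0.18  0.47] M [ 1.061e+00  9.000e-02 -1.000e-03] g 0.0855 ff 0.0 q [-0.798  1.118  0.727  2.05   1.09   0.998 -1.213]
```

View pics/s3c.png

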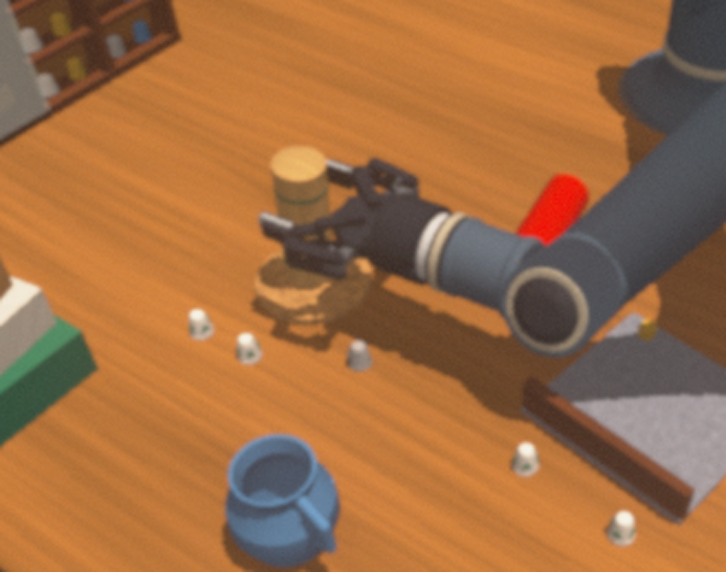

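The case stands on the disc, released, with its top at (300,165) in the crop. I'll retreat straight back.

Emit:
move_arm([
  [0,0,-0.1,0,0,0,1],
  [0,0,-0.2,0,0,0,1],
  [0,0,-0.3,0,0,0,1],
  [0,0,-0.4,0,0,0,1],
  [0,0,-0.4,0,0,0,1],
  [0,0,-0.4,0,0,0,1],
  [0,0,-0.3,0,0,0,1],
  [0,0,-0.2,0,0,0,1],
])

```text
clock: 18.75
eef_pos: [0.5479, -0.1173, 0.1133]
ee_rot: [[-0.006, 0.996, 0.089], [0.017, 0.089, -0.996], [-1.0, -0.004, -0.018]]
wrist_force: [-0.0, -0.5, 0.2]
grip_width: 0.0854
finger_force: 0.0
```

Emit:
move_arm([
  [-0.2,0,0,0,0,0,1],
  [-0.3,0,0,0,0,0,1],
  [-0.3,0,0,0,0,0,1],
  [-0.3,0,0,0,0,0,1],
  [-0.2,0,0,0,0,0,1],
  [0,0,0,0,0,0,1],
  [0,0,0,0,0,0,1],
  [0,0,0,0,0,0,1],
])

```text
clock: 19.42
eef_pos: [0.5475, -0.121, 0.1655]
ee_rot: [[-0.006, 0.996, 0.086], [0.016, 0.086, -0.996], [-1.0, -0.005, -0.017]]
wrist_force: [0.4, 0.1, -0.9]
grip_width: 0.0855
finger_force: 0.0
```

Emit:
move_arm([
  [0,0,0,0,0,0,1],
  [0,0,0,0,0,0,1],
  [0,0,0,0,0,0,1],
  [0,0,0,0,0,0,1],
  [0,0,0,0,0,0,1],
  [0,0,0,0,0,0,1],
  [0,0,0,0,0,0,1],
  [0,0,0,0,0,0,1],
])

```text
clock: 20.08
eef_pos: [0.5476, -0.121, 0.1658]
ee_rot: [[-0.006, 0.996, 0.086], [0.016, 0.086, -0.996], [-1.0, -0.004, -0.016]]
wrist_force: [-0.1, 0.3, -0.4]
grip_width: 0.0854
finger_force: 0.0
```

Run:
```python
from h import *
st();a=snap('scene','s4.png')['image'].astype(int);b=snap('scene','s5.png')['image'].astype(int)
print('motion',np.abs(a-b)[80:200,180:270].max())
m=np.array([.5535,-.1925,0]);print([proj('s4.png',m+[0,0,z]).round(0) for z in (.01,.085,.16)])
i=cv2.imread('pics/s4.png')[60:300,90:420];cv2.imwrite('pics/s4c.png',cv2.resize(i,None,fx=2.2,fy=2.2,interpolation=cv2.INTER_CUBIC))
```

```text
20.0833 tray [ 0.0858 -0.2943  0.1658] xyz [ 0.5476 -0.121   0.1658] F [-0.07  0.27 -0.43] M [1.083 0.089 0.051] g 0.0854 ff 0.0 q [-0.931  0.987  0.703  2.034  0.982  1.165 -1.073]
motion 19
[array([231., 163.]), array([226., 138.]), array([221., 109.])]
```

View pics/s4c.png

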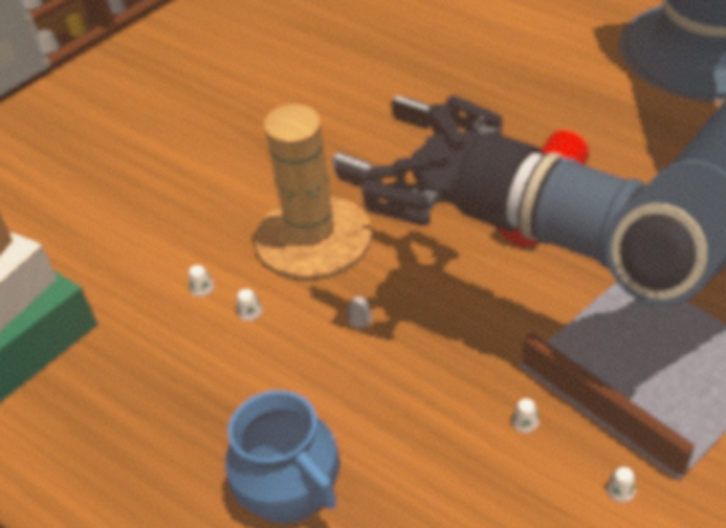

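The case stands upright near the middle of the disc, with its top at (293,120) and foot at (307,233). The thimbles and jug are where they started, so I'm handing in.

```bash
python3 -c "
from rig import *
print(hand_in())"
```

```text
the job is handed in; nothing more can be done
None
```

The case was rolled to the stops, weighed at its middle (heavy end toward tray +y), and now stands by itself heavy end down near the middle of the cork disc; the job is handed in at about 20 s on the clock, with no verdict returned.

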